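# Fill the bead dispenser and hold its gate open at the mark

## Robot

A 7-joint arm with a two-finger parallel gripper is mounted at the origin on a cart in front of the work surface, level with it; the furniture and walls round the work are solid. World frame = base frame: x ahead of the robot, y to its left, z up, the work surface at z = 0. Lengths are in m, angles in rad, forces in N, time in s.
With the tool pointing down it reaches from about 0.4 to 0.85 m from the base axis. Payload 4.5 kg.
Tool frame: the origin (TCP) lies at the very end of the fingers, on their centre line; the grasp point (between the pads) lies 19 mm behind it; z points along the fingers, y is the line along which they close (so a half turn about z gives the same grasp; the last joint's range is limited). The gripper opens to 88 mm and grips with 3 to 60 N. Pads are 18 mm wide; open, the fingers measure 123 mm over their backs; the gripper's body (75 mm by 187 mm) begins 45 mm behind the grasp point.
Start: joints at [1.144, 0.689, -0.195, 1.565, 0.157, 0.902, -0.215], TCP at [0.278, -0.56, 0.239] pointing down, gripper open.
Joint ranges: [-3.01, 3.01], [-0.46, 2.08], [-1.47, 1.51], [0.13, 2.56], [-1, 4.14], [0.04, 2.09], [-2.66, 2.66]. Speed limits (rad/s): [2.57, 2.57, 3.14, 3.14, 3.14, 3.14, 3.14].

## Interface

Orientations are given as a unit quaternion [x, y, z, w].
In Python, from plant import r, eyes, nets gives the robot as it stands.
- The arm moves only by the shell command python3 -m pendant 'ROWS' [FORCE]. ROWS is JSON, a list of rows, each an object of numbers: "claw": the opening, from 0 (shut) to 1 (fully open); "dx", "dy", "dz": the shift along the world's x, y, z in mm; "twist": the turn about the world's z in rad. In form: [{"claw": .., "dx": .., "dy": .., "dz": .., "twist": ..}, ...]. A call has 1 to 8 rows; each row is the pose to reach, as a shift and turn from the pose commanded when the call began; what a row does not reach only later rows make up. A row lasts 1/10 s, in which the tool goes at most 50 mm and 8.59 degrees, less where a joint would pass 70% of its speed; a pose out of reach is approached as far as the arm can. A call with a gripper value outside its range is refused whole. The fingers move at their own pace and stop on an object; FORCE is the grip in N (left out, the last holds). Time passes only in rows, so rows that repeat a pose let the fingers close. It gives the time, the measured TCP pose, the force, the opening and the grip force at its end, in the units of the state.
- r.get_state(): the state, without advancing time (a new reading comes with each control period).
- eyes.snapshot(name): name is "side" or "top" or "wrist"; returns (picture, depth): 480x640x3 uint8, blue, green, red; 480x640 float32, m along the optical axis (not along the pixel's ray), 0 where there is no reading.
- eyes.camera_info(name): a dict with "K" (3x3 intrinsics, pixels), "world_to_cam" (4x4, takes a point from world to camera coordinates); the wrist camera has in their place "T_tool_cam" (4x4, takes a point from camera to tool coordinates, whose origin is the TCP and whose axes are the flange's). Camera axes: x right, y down, z forward; pixel columns grow to the right and rows downward; lengths in m; the calibration is good to about 2 mm. A picture is of the moment at which its call begins: read the wrist's pose just before it. camera_info takes no time and is no camera call.
- r.finish_job(): hands the job in; it is judged then, once.
Trained networks look in the newest picture that a camera, given by its name, has taken for a name from the list of things; names that differ only in an ending like _2 or _b are one class to them, and where a whole thing is asked for, a point or a joint stands for the part that bears it (a point fixed in the world has none). Each returns a list of dicts, best first, with "confidence" (0 to 1); they miss things now and then, are a little off and sometimes report something else, mostly with a low value. They report only what shows in the picture. A call takes as long as a camera call. They do not tell look-alikes from the thing itself.
- nets.spot_in(camera, query): "box" ([left, top, width, height] as shares, 0 to 1, of the picture: columns of its width, rows of its height, round what is visible of it).
- nets.place_of(camera, query): "position" ([column, row] as shares, 0 to 1, of the picture: columns of its width, rows of its height: a listed point, or the origin of a listed thing).
The state is a dict: "clock": time; "q": joint angles; "qd": joint speeds; "joint_torque": joint torques, N m; "tool_pos": TCP position; "eef_rot": TCP orientation; "contact_force": force on the tool from outside, world axes, zero at the start; "moment": the same for the moment, N m; "opening": opening from 0.0 (shut) to 1.0 (fully open); "finger_force": force on a finger pad.
Only numpy, scipy, OpenCV 4.12 (cv2) and the standard library are available. Lean on these libraries where they do the work, as an engineer would, in place of code of your own. Each camera call takes 0.05 s, during which the arm holds its last target. There are 200 camera calls.

## Task

Pour all six beads from the orange cup into the dispenser's funnel while its gate is shut, and stand the empty cup upright on the table again. Then pull the gate's black handle straight out until the yellow pointer is in line with the red mark, so that all the beads drop into the tray below, and finish while still gripping the handle and holding the gate at the mark against its spring. Leave the blue spool, the glass dish and the white jar where they are.

Things in the scene. Friction and masses are not known exactly. Their poses are not given: they have to be found in the camera images.
- dispenser: Bead dispenser, fixed on the table: wooden catch tray (140 x 124 mm, walls 30 high, 5 thick), white funnel above it on four posts (x = +-61.5, y = +-53.5 mm, 116 high) with cross bars front and rear, two guide rails (y = +-34 mm, 8 wide, tops at 69 mm) sticking out in front. Origin: centre of its underside; x to its rear, y to its left, z up; its front (-x) faces roughly the robot.
- funnel_rim (a point): Centre of the funnel's open mouth, level with its rim, 125 mm above the table. Mouth 115 mm across inside, 124 mm outside; it narrows at about 45 degrees to a 48 mm round throat whose lower end, 65 mm above the table, is closed by the gate blade. Same axes as the dispenser.
- tray_floor (a point): Centre of the catch tray's floor, 5 mm above the table, straight under the funnel.
- gate (a joint): Spring-return gate: a flat steel blade under the funnel that slides straight out of the dispenser's front (its -x). Value: how far it is pulled, m; 0 shut, grows as it is pulled, hard stop at 0.085. A spring shuts it: about 3.5 N at 0, rising 1.1 N per 10 mm (about 10 N at the mark); let go, it snaps shut. There is no stop or click at the mark.
- pull (a point): Point on the gate's black upright pull (a paddle 12 mm thick along the dispenser's x, 40 mm wide along y; top 126 mm above the table), on its middle line, 108 mm above the table. Travels with the gate. Shut, it lies 112 mm in front of the funnel's axis, with about 40 mm free behind the paddle, before the posts, cross bar and funnel. Same axes as the dispenser.
- pointer (a point): The yellow pointer line on the gate blade (3 mm thick along the dispenser's x), near the left rail, 66 mm above the table. Travels with the gate. Shut, it lies 71 mm in front of the funnel's axis.
- mark: The red mark: a small clip fixed on top of the left rail (10 mm long foot with a 3 mm thick upright fin, 14 mm high). Origin: under the fin's middle, on the rail's top; same axes as the dispenser. It sits 52 to 64 mm in front of where the yellow pointer stands with the gate shut, different each time; pointer and fin are in line when their positions along the dispenser's x agree.
- cup: Orange open cup, 62 mm high, 50 mm across at the foot and 66 mm at the rim, wall 3 mm, inner floor 4 mm up, about 80 g (56 to 112). Origin: centre of its underside; z points up out of its mouth. Stands upright on the table at the left or right with the six beads in it.
- tumbler: Obstacle, fixed: white paper beaker with a black straw, about 104 mm across and 131 mm high (straw up to about 220 mm), between the dispenser and the right-hand place for the cup. Origin: centre of its underside.
- spool: Loose bystander: spool of blue thread, 51 mm across, 60 mm high, standing. Origin: centre of its underside. To be left alone.
- dish: Loose bystander: small eight-sided glass dish, 67 mm across, 18 mm high. Origin: centre of its underside. To be left alone.
- wax_jar: Loose bystander: low white jar, 45 mm across, about 20 mm high. Origin: centre of its underside. To be left alone.
- bead1: Round blue bead, 14 mm across, 10 g, one of six in the cup at the start. Origin: its centre (turns as it rolls).
- bead2: Round green bead, 14 mm across, 10 g, one of six in the cup at the start. Origin: its centre (turns as it rolls).
- bead3: Round brass bead, 14 mm across, 10 g, one of six in the cup at the start. Origin: its centre (turns as it rolls).
- bead4: Round blue bead, 14 mm across, 10 g, one of six in the cup at the start. Origin: its centre (turns as it rolls).
- bead5: Round green bead, 14 mm across, 10 g, one of six in the cup at the start. Origin: its centre (turns as it rolls).
- bead6: Round brass bead, 14 mm across, 10 g, one of six in the cup at the start. Origin: its centre (turns as it rolls).
Not all that is in view belongs to the job. Of the things that look like the cup, the middle-sized one is meant.

How it is judged:
By the outcome, as a careful person would: the job done as asked, in the order asked, and still so for the second after the job is handed in, while the arm keeps its last pose, push and grip.
It also fails if it takes over 58 s, if anything falls off the work surface, if the arm or the gripper's body presses on something with over 40 N, if the wrist force passes 120 N, or if a joint passes its speed limit or range.

## Working session

There is one attempt and no reset: what is moved stays moved. The work goes in short steps, Python scripts to look and compute and a shell command to move; the robot and the scene stay as the last step left them, time stands still between calls to the robot, and variables do not carry over. Pictures are saved under pics/ and viewed, at most 10 in all, crops included, and the job is handed in when it is done.

```bash
ls; mkdir -p pics; cat > h.py <<'E'
import numpy as np, cv2
from plant import r, eyes, nets
from scipy.spatial.transform import Rotation as R
def snap(n):
    s=r.get_state(); p,d=eyes.snapshot(n); return s,p,d
def T_wc(n,s=None):
    i=eyes.camera_info(n)
    if 'world_to_cam' in i: return np.linalg.inv(np.array(i['world_to_cam'])),np.array(i['K'])
    T=np.eye(4);T[:3,:3]=R.from_quat(s['eef_rot']).as_matrix();T[:3,3]=s['tool_pos']
    return T@np.array(i['T_tool_cam']),np.array(i['K'])
def ray_z(n,u,v,z,s=None):
    T,K=T_wc(n,s); d=T[:3,:3]@np.linalg.inv(K)@[u,v,1]; return T[:3,3]+d*(z-T[2,3])/d[2]
def cloud(n,d,s=None):
    T,K=T_wc(n,s); v,u=np.mgrid[:480,:640]; c=np.stack([u,v,np.ones_like(u)],-1)@np.linalg.inv(K).T*d[...,None]
    w=c@T[:3,:3].T+T[:3,3]; w[d==0]=np.nan; return w
def proj(n,P,s=None):
    T,K=T_wc(n,s); c=np.linalg.inv(T)@np.append(P,1); p=K@c[:3]; return p[:2]/p[2]
E
python3 - <<'E'
from h import *
s,a,d=snap('top'); cv2.imwrite('pics/top0.png',a); np.save('top.npy',d)
Z=dict(cup=0,dispenser=0,funnel_rim=.125,pull=.108,pointer=.066,mark=.069,tumbler=0,spool=0,dish=0,wax_jar=0)
def q(cam,s):
    for k,z in Z.items():
        for o in nets.place_of(cam,k)[:4]:
            if o['confidence']<.2: continue
            u,v=o['position'][0]*640,o['position'][1]*480
            print(cam,k,round(o['confidence'],2),round(u),round(v),ray_z(cam,u,v,z,s).round(3))
q('top',s)
s,b,d=snap('side'); cv2.imwrite('pics/side0.png',b); np.save('side.npy',d)
q('side',s)
print({k:np.round(v,3) for k,v in r.get_state().items()})
E
```

```text
pics
top cup 0.8 181 280 [0.528 0.332 0.   ]
top cup 0.59 231 277 [0.534 0.219 0.   ]
top dispenser 0.92 285 213 [0.68  0.095 0.   ]
top funnel_rim 0.73 172 204 [0.681 0.32  0.125]
top funnel_rim 0.7 274 203 [0.68  0.111 0.125]
top pull 0.56 276 255 [0.575 0.109 0.108]
top pointer 0.93 265 241 [0.609 0.136 0.066]
top pointer 0.21 466 281 [ 0.52  -0.291  0.066]
top mark 0.49 261 266 [0.555 0.143 0.069]
top tumbler 0.52 277 201 [ 0.708  0.115 -0.   ]
top tumbler 0.52 172 204 [0.703 0.356 0.   ]
top dish 0.66 172 206 [0.698 0.357 0.   ]
top dish 0.39 262 269 [0.552 0.15  0.   ]
top wax_jar 0.67 444 190 [ 0.73  -0.268  0.   ]
side cup 0.76 231 234 [0.385 0.329 0.   ]
side cup 0.58 285 228 [0.53  0.343 0.   ]
side cup 0.58 287 250 [0.528 0.217 0.   ]
side cup 0.4 316 329 [ 0.563 -0.114  0.   ]
side dispenser 0.6 357 266 [0.686 0.11  0.   ]
side dispenser 0.54 304 228 [0.58  0.331 0.   ]
side funnel_rim 0.87 354 217 [0.678 0.118 0.125]
side pull 0.71 307 228 [0.571 0.112 0.108]
side pointer 0.94 324 240 [0.611 0.129 0.066]
side tumbler 0.94 315 330 [ 0.56  -0.117  0.   ]
side spool 0.68 307 402 [ 0.526 -0.307  0.   ]
side wax_jar 0.63 419 374 [ 0.723 -0.267  0.   ]
{'clock': np.float64(1.1), 'q': array([ 1.144,  0.689, -0.195,  1.565,  0.157,  0.903, -0.215]), 'qd': array([-0.001, -0.001,  0.   ,  0.001,  0.002,  0.001, -0.   ]), 'joint_torque': array([ 0.0000e+00, -5.2750e+01, -1.2670e+00, -1.5375e+01, -5.2000e-02,
       -1.0000e-03,  0.0000e+00]), 'tool_pos': array([ 0.278, -0.56 ,  0.239]), 'eef_rot': array([0.974, 0.228, 0.   , 0.   ]), 'contact_force': array([ 0.47 ,  0.73 , -0.277]), 'moment': array([0.029, 0.03 , 0.002]), 'finger_force': np.float64(0.0), 'opening': np.float64(1.002)}
```

View pics/top0.png

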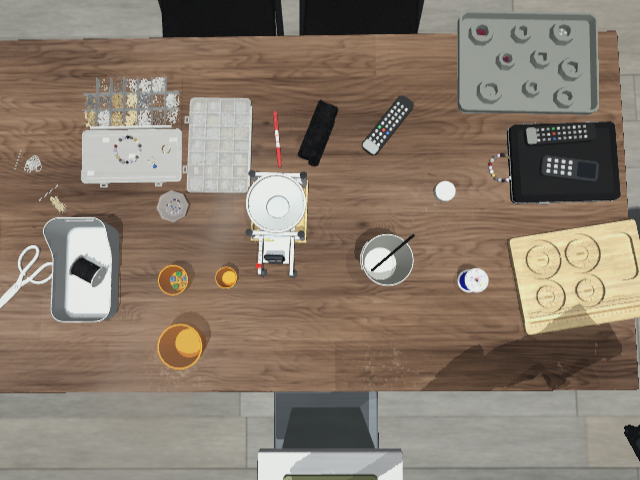

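View pics/side0.png

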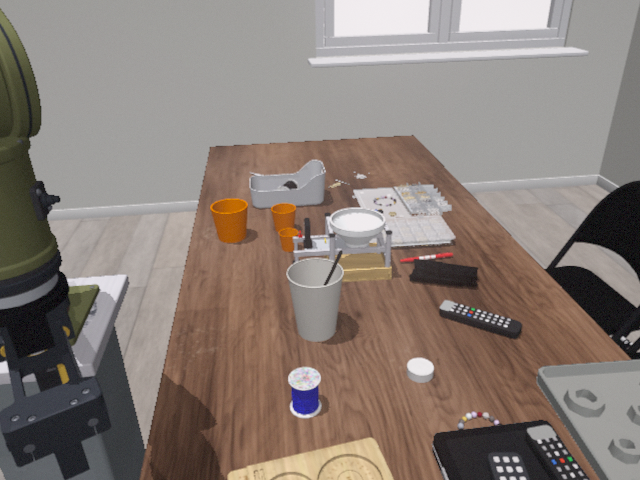

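Top view: three orange cups are at about px (180,347) large, (173,280) middle with coloured beads in it, and (227,277) small. By the description it's the middle one, at (173,280). The dispenser is at (277,203), its paddle at (274,258) and the red mark at (260,266). I'll check the cup in one close crop and measure from depth.

```bash
python3 - <<'E'
from h import *
a=cv2.imread('pics/top0.png'); cv2.imwrite('pics/crop0.png',cv2.resize(a[160:380,140:330],None,fx=2.7,fy=2.7,interpolation=cv2.INTER_CUBIC))
d=np.load('top.npy'); w=cloud('top',d); z=w[...,2]
def fit(m):
    P=w[m][:,:2]; A=np.c_[2*P,np.ones(len(P))]; c=np.linalg.lstsq(A,(P**2).sum(1),rcond=None)[0]; return c[:2].round(4),np.sqrt(c[2]+c[:2]@c[:2]).round(4),len(P)
U,V=np.meshgrid(np.arange(640),np.arange(480))
def box(u,v,r): return (abs(U-u)<r)&(abs(V-v)<r)
for n,(u,v,rr) in dict(mid=(173,280,20),big=(180,347,28),small=(227,277,14)).items():
    b=box(u,v,rr); t=np.nanpercentile(z[b],97); print(n,'top',t.round(3),fit(b&(z>t-.006)))
b=box(276,203,38)
print('funnel',np.nanpercentile(z[b],97),fit(b&(z>.119)&(z<.132)))
m=box(274,258,14)&(z>.115); print('pull top',w[m].mean(0),m.sum(), w[m].min(0),w[m].max(0))
hsv=cv2.cvtColor(a,cv2.COLOR_BGR2HSV)
red=box(261,266,10)&((hsv[...,0]<8)|(hsv[...,0]>172))&(hsv[...,1]>150); print('red',w[red].mean(0),red.sum(),np.argwhere(red).mean(0),w[red&(z>.078)].mean(0))
# rails
for (u,v) in ((260,268),(293,268)):
    m=box(u,v,12)&(z>.062)&(z<.073); print('rail',w[m].mean(0) if m.any() else None,m.sum())
m=box(274,190,60)&(z>.062)&(z<.073); 
# posts/tray: yaw by min area rect of everything .02-.035
m=box(280,215,50)&(z>.022)&(z<.034); print(cv2.minAreaRect(w[m][:,:2].astype(np.float32)*1000),m.sum())
E
```

```text
mid top 0.063 (array([0.5284, 0.3343]), np.float64(0.0309), 168)
big top 0.09 (array([0.3901, 0.3103]), np.float64(0.0446), 342)
small top 0.047 (array([0.5334, 0.2231]), np.float64(0.0225), 84)
funnel 0.12527846538607187 (array([0.6824, 0.1074]), np.float64(0.0604), 442)
pull top [0.57081867 0.1122038  0.12527144] 117 [0.56418971 0.09262314 0.11693482] [0.57644228 0.1315953  0.13064189]
red [0.55640924 0.14927288 0.07382251] 23 [265.26086957 258.04347826] [0.5573306  0.14864354 0.08399659]
rail [0.55893733 0.14497066 0.06890137] 76
rail [0.55900075 0.08205309 0.06777066] 94
((698.317626953125, 132.44615173339844), (174.6036376953125, 168.2863311767578), 87.80261993408203) 382
```

View pics/crop0.png

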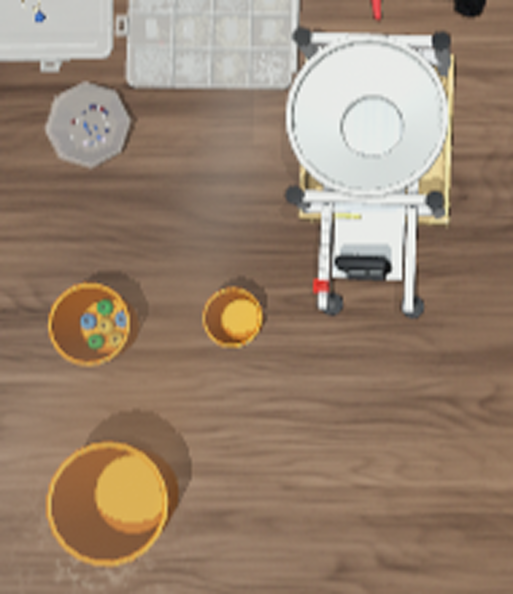

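The crop shows the middle cup at (90,323) with blue, green and brass beads in it, so the choice holds. The dispenser's yaw is about -0.045 rad. The plan is to grip the cup high and push its foot against the funnel's left rim so it tips inward about the pads. I'll move over the cup now.

```bash
python3 -m pendant '[{"claw":1,"dx":18,"dy":46,"dz":3},{"claw":1,"dx":36,"dy":92,"dz":6},{"claw":1,"dx":54,"dy":138,"dz":9},{"claw":1,"dx":72,"dy":184,"dz":11},{"claw":1,"dx":90,"dy":230,"dz":13},{"claw":1,"dx":108,"dy":276,"dz":15},{"claw":1,"dx":126,"dy":322,"dz":17},{"claw":1,"dx":144,"dy":368,"dz":20}]' 10; python3 -m pendant '[{"claw":1,"dx":9,"dy":46},{"claw":1,"dx":18,"dy":92},{"claw":1,"dx":27,"dy":138},{"claw":1,"dx":36,"dy":184},{"claw":1,"dx":48,"dy":230},{"claw":1,"dx":60,"dy":276},{"claw":1,"dx":72,"dy":322},{"claw":1,"dx":84,"dy":368}]'
```

```text
validation failed for argument at $[0]...
validation failed for argument at $[0]...
```

```bash
python3 -m pendant '[{"claw":1,"dx":18,"dy":46,"dz":3,"twist":0},{"claw":1,"dx":36,"dy":92,"dz":6,"twist":0},{"claw":1,"dx":54,"dy":138,"dz":9,"twist":0},{"claw":1,"dx":72,"dy":184,"dz":11,"twist":0},{"claw":1,"dx":90,"dy":230,"dz":13,"twist":0},{"claw":1,"dx":108,"dy":276,"dz":15,"twist":0},{"claw":1,"dx":126,"dy":322,"dz":17,"twist":0},{"claw":1,"dx":144,"dy":368,"dz":20,"twist":0}]' 10
```

```text
clock: 1.9
tool_pos: [0.4225, -0.19, 0.259]
eef_rot: [0.974, 0.228, 0.0, 0.0]
contact_force: [1.2, -0.2, -0.9]
opening: 1.003
finger_force: 0.0
```

```bash
python3 -m pendant '[{"claw":1,"dx":6,"dy":48,"dz":0,"twist":0},{"claw":1,"dx":12,"dy":96,"dz":0,"twist":0},{"claw":1,"dx":20,"dy":144,"dz":0,"twist":0},{"claw":1,"dx":30,"dy":192,"dz":0,"twist":0},{"claw":1,"dx":40,"dy":240,"dz":0,"twist":0},{"claw":1,"dx":50,"dy":288,"dz":0,"twist":0},{"claw":1,"dx":60,"dy":336,"dz":0,"twist":0},{"claw":1,"dx":70,"dy":384,"dz":0,"twist":0}]'; python3 -m pendant '[{"claw":1,"dx":12,"dy":47,"dz":-8,"twist":0},{"claw":1,"dx":24,"dy":94,"dz":-20,"twist":0},{"claw":1,"dx":36,"dy":138,"dz":-40,"twist":0},{"claw":1,"dx":36,"dy":138,"dz":-70,"twist":0},{"claw":1,"dx":36,"dy":138,"dz":-70,"twist":0}]'
python3 - <<'E'
from h import *
s,a,d=snap('wrist'); cv2.imwrite('pics/w1.png',a); w=cloud('wrist',d,s); z=w[...,2]
m=(z>.056)&(z<.07)&(np.hypot(w[...,0]-.528,w[...,1]-.334)<.05); P=w[m][:,:2]
A=np.c_[2*P,np.ones(len(P))]; c=np.linalg.lstsq(A,(P**2).sum(1),rcond=None)[0]; print(s['tool_pos'],s['clock'],m.sum(),c[:2],np.sqrt(c[2]+c[:2]@c[:2]),(P.min(0)+P.max(0))/2)
E
```

```text
clock: 2.7
tool_pos: [0.4922, 0.1943, 0.259]
eef_rot: [0.974, 0.228, 0.0, 0.0]
contact_force: [0.9, -0.6, 0.3]
opening: 1.003
finger_force: 0.0
clock: 3.2
tool_pos: [0.5252, 0.33, 0.1848]
eef_rot: [0.973, 0.23, -0.004, 0.001]
contact_force: [-0.2, -1.2, -0.5]
opening: 0.994
finger_force: 0.0
[0.52518975 0.32998532 0.18483809] 3.2 1633 [0.52918475 0.33448922] 0.030763975352712532 [0.52860424 0.33438998]
```

View pics/w1.png

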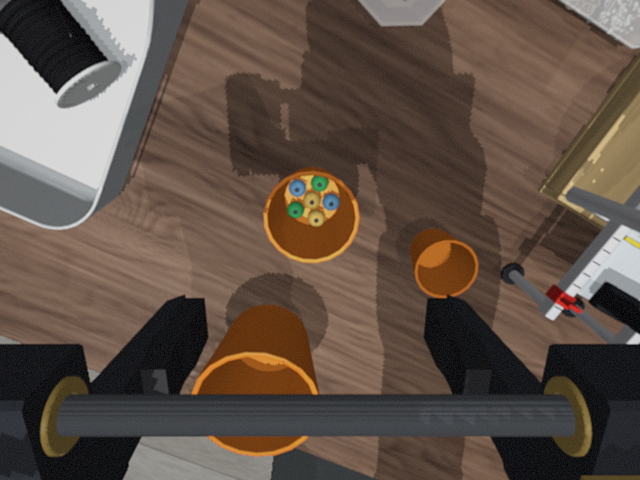

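The wrist view shows the middle cup at (311,215) with all six beads in it, clear of both look-alikes (big at 255,400 and small at 445,268). Next I'll descend, grip and lift.

```bash
python3 -m pendant '[{"claw":1,"dx":1,"dy":4,"dz":-40,"twist":0},{"claw":1,"dx":1,"dy":4,"dz":-80,"twist":0},{"claw":1,"dx":1,"dy":4,"dz":-120,"twist":0},{"claw":1,"dx":1,"dy":4,"dz":-150,"twist":0},{"claw":1,"dx":1,"dy":4,"dz":-163,"twist":0},{"claw":1,"dx":1,"dy":4,"dz":-163,"twist":0},{"claw":0.5,"dx":1,"dy":4,"dz":-163,"twist":0},{"claw":0.5,"dx":1,"dy":4,"dz":-163,"twist":0}]' 8;  python3 -m pendant '[{"claw":0.5,"dx":0,"dy":0,"dz":0,"twist":0},{"claw":0.5,"dx":0,"dy":0,"dz":0,"twist":0},{"claw":0.5,"dx":0,"dy":0,"dz":0,"twist":0}]'
```

```text
clock: 4.05
tool_pos: [0.5305, 0.3349, 0.028]
eef_rot: [0.974, 0.228, 0.002, -0.001]
contact_force: [-1.1, -0.4, -0.2]
opening: 0.839
finger_force: 0.0
clock: 4.35
tool_pos: [0.5296, 0.3351, 0.0271]
eef_rot: [0.974, 0.228, 0.001, -0.001]
contact_force: [-1.1, 0.4, 7.0]
opening: 0.703
finger_force: 8.3
```

```bash
python3 -m pendant '[{"claw":0.5,"dx":0,"dy":0,"dz":20,"twist":0},{"claw":0.5,"dx":0,"dy":0,"dz":50,"twist":0.12},{"claw":0.5,"dx":15,"dy":-5,"dz":80,"twist":0.26},{"claw":0.5,"dx":40,"dy":-20,"dz":110,"twist":0.4},{"claw":0.5,"dx":70,"dy":-40,"dz":120,"twist":0.54},{"claw":0.5,"dx":100,"dy":-60,"dz":120,"twist":0.68},{"claw":0.5,"dx":125,"dy":-80,"dz":115,"twist":0.82},{"claw":0.5,"dx":140,"dy":-90,"dz":110,"twist":0.94}]';  python3 -m pendant '[{"claw":0.5,"dx":12,"dy":-12,"dz":-5,"twist":0.1},{"claw":0.5,"dx":18,"dy":-22,"dz":-10,"twist":0.125},{"claw":0.5,"dx":18,"dy":-22,"dz":-10,"twist":0.125}]'
python3 - <<'E'
from h import *
s,a,d=snap('side'); s2,b,d2=snap('wrist'); s3,t,d3=snap('top')
w=cloud('top',d3)
im=np.hstack([cv2.resize(a[150:330,220:460],(440,330)),cv2.resize(b,(360,270),interpolation=3) if 0 else np.vstack([cv2.resize(b,(360,270)),np.zeros((60,360,3),np.uint8)])])
cv2.imwrite('pics/pre.png',im); print(s['tool_pos'],s['eef_rot'],s['clock'],s['finger_force'])
E
```

```text
clock: 5.15
tool_pos: [0.6716, 0.2397, 0.1355]
eef_rot: [0.764, 0.645, -0.0, 0.002]
contact_force: [0.4, 0.2, -2.1]
opening: 0.699
finger_force: 7.9
clock: 5.45
tool_pos: [0.6875, 0.2184, 0.1242]
eef_rot: [0.724, 0.69, -0.002, 0.001]
contact_force: [-0.3, -0.6, -0.6]
opening: 0.7
finger_force: 7.9
[0.68749339 0.21837634 0.12422455] [ 0.72410477  0.68968744 -0.00170665  0.00078015] 5.45 7.881163569718055
```

View pics/pre.png

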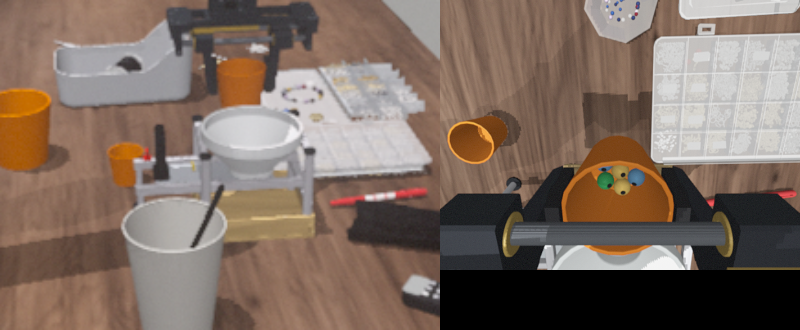

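The side view shows the cup held upright left of the funnel, at (240,85), with its foot just under rim level. Beads are visible in the wrist view. Now I'll tip it over the rim along an arc.

```bash
python3 -m pendant '[{"claw":0.5,"dx":-1,"dy":-12,"dz":13,"twist":0},{"claw":0.5,"dx":-1,"dy":-22,"dz":13,"twist":0},{"claw":0.5,"dx":-1,"dy":-32,"dz":16,"twist":0},{"claw":0.5,"dx":-2,"dy":-42,"dz":19,"twist":0},{"claw":0.5,"dx":-2,"dy":-51,"dz":21,"twist":0},{"claw":0.5,"dx":-3,"dy":-60,"dz":21,"twist":0},{"claw":0.5,"dx":-3,"dy":-66,"dz":19,"twist":0},{"claw":0.5,"dx":-3,"dy":-70,"dz":18,"twist":0}]'
python3 - <<'E'
from h import *
s,a,d=snap('side'); s2,b,d2=snap('wrist')
im=np.hstack([cv2.resize(a[150:330,220:460],(440,330)),np.vstack([cv2.resize(b,(360,270)),np.zeros((60,360,3),np.uint8)])])
cv2.imwrite('pics/tip1.png',im)
E
```

```text
clock: 6.4
tool_pos: [0.685, 0.1514, 0.145]
eef_rot: [0.723, 0.691, 0.001, 0.001]
contact_force: [1.5, 0.7, 6.1]
opening: 0.7
finger_force: 8.6
```

View pics/tip1.png

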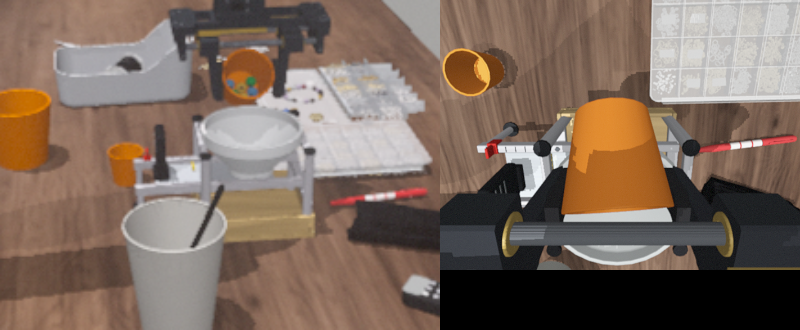

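The tipping works: the cup at (247,77) is tilted about 65-70°, its mouth is over the funnel and the beads are still inside. I'll carry on to past 100°.

```bash
python3 -m pendant '[{"claw":0.5,"dx":0,"dy":-9,"dz":-4,"twist":0},{"claw":0.5,"dx":0,"dy":-14,"dz":-8,"twist":0},{"claw":0.5,"dx":-1,"dy":-18,"dz":-13,"twist":0},{"claw":0.5,"dx":-1,"dy":-21,"dz":-17,"twist":0},{"claw":0.5,"dx":-1,"dy":-23,"dz":-20,"twist":0},{"claw":0.5,"dx":-1,"dy":-23,"dz":-20,"twist":0},{"claw":0.5,"dx":-1,"dy":-23,"dz":-20,"twist":0},{"claw":0.5,"dx":-1,"dy":-23,"dz":-20,"twist":0}]'
python3 - <<'E'
from h import *
s,a,d=snap('side'); s2,b,d2=snap('wrist')
im=np.hstack([cv2.resize(a[150:330,220:460],(440,330)),np.vstack([cv2.resize(b,(360,270)),np.zeros((60,360,3),np.uint8)])])
cv2.imwrite('pics/tip2.png',im)
E
```

```text
clock: 7.3
tool_pos: [0.6832, 0.1274, 0.124]
eef_rot: [0.723, 0.691, -0.001, 0.001]
contact_force: [2.0, -4.9, 5.8]
opening: 0.706
finger_force: 8.3
```

View pics/tip2.png

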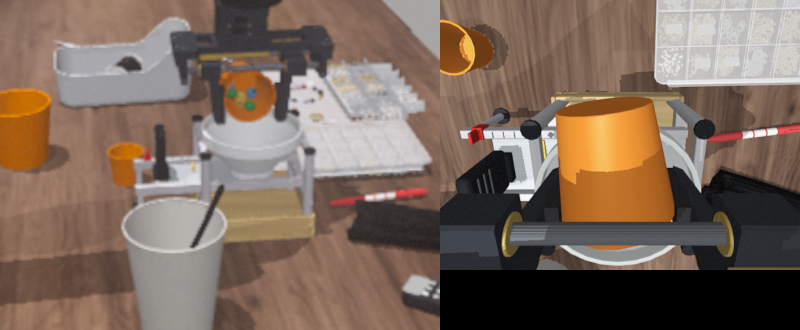

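Side view: the mouth at (248,95) is over the funnel, but the beads are still inside and the tilt is a bit short. I'll measure it from depth.

```bash
cat > tilt.py <<'E'
from h import *
def tilt():
    s,b,d=snap('wrist'); w=cloud('wrist',d,s)
    hsv=cv2.cvtColor(b,cv2.COLOR_BGR2HSV); m=(hsv[...,0]>5)&(hsv[...,0]<22)&(hsv[...,1]>150)&(d>0)&(np.hypot(w[...,0]-s['tool_pos'][0],w[...,1]-s['tool_pos'][1])<.09)&(w[...,2]>.02)
    P=w[m]; print('tool',s['tool_pos'].round(4) if hasattr(s['tool_pos'],'round') else s['tool_pos'],s['clock'])
    for y in np.arange(-.03,.075,.01):
        q=P[abs(P[:,1]-s['tool_pos'][1]-y)<.005]
        if len(q)>20: print('y off %.0f  topz %.1f xtop %.1f xrange %.1f %.1f'%(y*1e3,np.percentile(q[:,2],98)*1e3,q[np.argmax(q[:,2]),0]*1e3,q[:,0].min()*1e3,q[:,0].max()*1e3))
tilt()
E
python3 tilt.py
python3 - <<'E'
from h import *
s,a,d=snap('side'); w=cloud('side',d); hsv=cv2.cvtColor(a,cv2.COLOR_BGR2HSV)
m=(hsv[...,0]>5)&(hsv[...,0]<22)&(hsv[...,1]>150)&(d>0)&(np.hypot(w[...,0]-.683,w[...,1]-.12)<.08)&(w[...,2]>.08)
P=w[m];print(m.sum(),P.min(0),P.max(0))
for z in np.arange(.1,.19,.01):
    q=P[abs(P[:,2]-z)<.005]
    if len(q)>2: print(z.round(2),np.percentile(q[:,1],[2,20,50,80]).round(3),len(q))
E
```

```text
tool [0.6832 0.1276 0.124 ] 7.4
y off 0  topz 187.4 xtop 684.4 xrange 652.2 717.0
y off 10  topz 184.5 xtop 744.1 xrange 644.1 744.1
y off 20  topz 184.5 xtop 723.0 xrange 647.0 723.1
y off 30  topz 182.7 xtop 647.9 xrange 647.1 723.6
y off 40  topz 181.0 xtop 679.0 xrange 656.0 709.5
y off 50  topz 179.2 xtop 680.9 xrange 656.5 707.5
y off 60  topz 177.3 xtop 677.5 xrange 655.5 705.6
553 [0.63061213 0.09334257 0.12373392] [0.71607138 0.19115105 0.21632128]
0.12 [0.127 0.128 0.129 0.132] 3
0.13 [0.121 0.13  0.137 0.151] 118
0.14 [0.124 0.135 0.165 0.183] 134
0.15 [0.119 0.139 0.177 0.184] 107
0.16 [0.117 0.129 0.16  0.182] 67
0.17 [0.123 0.129 0.142 0.157] 44
0.18 [0.121 0.126 0.131 0.146] 54
```

The tilt is about 88° and the cup has slid so the pads are near its rim, so the lower wall slopes only about 5°. I'll move toward the centre, where the fingers have room, lower a little and grip a bit harder.

```bash
python3 -m pendant '[{"claw":0.5,"dx":0,"dy":-6,"dz":0,"twist":0},{"claw":0.5,"dx":0,"dy":-11,"dz":-2,"twist":0},{"claw":0.5,"dx":0,"dy":-12,"dz":-5,"twist":0},{"claw":0.5,"dx":0,"dy":-12,"dz":-5,"twist":0},{"claw":0.5,"dx":0,"dy":-12,"dz":-5,"twist":0}]' 14; python3 tilt.py
python3 - <<'E'
from h import *
s,a,d=snap('side'); cv2.imwrite('pics/tip3.png',cv2.resize(a[150:290,260:440],(540,420),interpolation=3))
E
```

```text
clock: 8.0
tool_pos: [0.6823, 0.117, 0.1182]
eef_rot: [0.723, 0.691, -0.001, -0.0]
contact_force: [-0.5, -1.2, 1.2]
opening: 0.703
finger_force: 14.5
tool [0.6823 0.117  0.1182] 8.0
y off 0  topz 181.1 xtop 684.7 xrange 651.5 716.3
y off 10  topz 179.5 xtop 721.8 xrange 641.5 721.8
y off 20  topz 180.0 xtop 731.1 xrange 646.3 731.1
y off 30  topz 179.5 xtop 647.4 xrange 646.7 722.1
y off 40  topz 179.0 xtop 679.9 xrange 654.5 707.9
y off 50  topz 178.5 xtop 676.9 xrange 654.5 705.6
y off 60  topz 177.6 xtop 677.1 xrange 653.7 703.3
```

View pics/tip3.png

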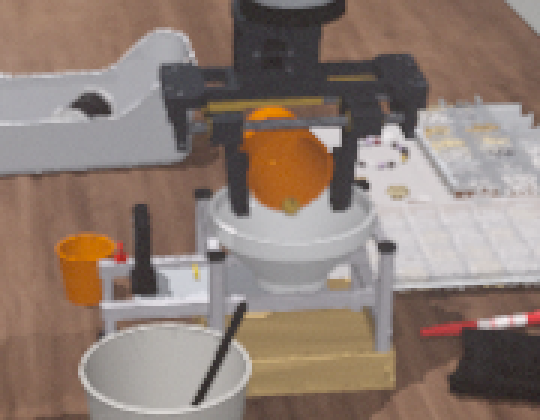

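Most of the beads have gone down; one brass bead shows at the lip (290,207). I'll give it a small shake and check.

```bash
python3 -m pendant '[{"claw":0.5,"dx":0,"dy":9,"dz":4,"twist":0},{"claw":0.5,"dx":0,"dy":0,"dz":0,"twist":0},{"claw":0.5,"dx":0,"dy":9,"dz":4,"twist":0},{"claw":0.5,"dx":0,"dy":0,"dz":0,"twist":0},{"claw":0.5,"dx":0,"dy":9,"dz":4,"twist":0},{"claw":0.5,"dx":0,"dy":0,"dz":0,"twist":0},{"claw":0.5,"dx":0,"dy":0,"dz":0,"twist":0},{"claw":0.5,"dx":0,"dy":0,"dz":0,"twist":0}]'; python3 tilt.py
python3 - <<'E'
from h import *
s,a,d=snap('side'); cv2.imwrite('pics/tip4.png',cv2.resize(a[150:290,260:440],(720,560),interpolation=3))
print([ (k,[round(o['confidence'],2) for o in nets.spot_in('side',k)], [np.round(np.array(o['box'])*[640,480,640,480]) for o in nets.spot_in('side',k)]) for k in ('bead1','bead2','bead3')])
E
```

```text
clock: 8.9
tool_pos: [0.6829, 0.116, 0.1186]
eef_rot: [0.723, 0.691, -0.001, 0.0]
contact_force: [-1.1, -1.3, 0.1]
opening: 0.702
finger_force: 14.5
tool [0.6829 0.116  0.1186] 8.9
y off 0  topz 181.6 xtop 684.1 xrange 652.1 716.7
y off 10  topz 179.9 xtop 722.1 xrange 643.5 722.1
y off 20  topz 180.3 xtop 743.5 xrange 646.8 743.5
y off 30  topz 179.7 xtop 647.8 xrange 647.3 722.6
y off 40  topz 179.0 xtop 677.6 xrange 655.0 708.6
y off 50  topz 178.5 xtop 679.8 xrange 655.0 706.4
y off 60  topz 177.5 xtop 677.3 xrange 654.4 704.1
[('bead1', [], []), ('bead2', [], []), ('bead3', [], [])]
```

View pics/tip4.png

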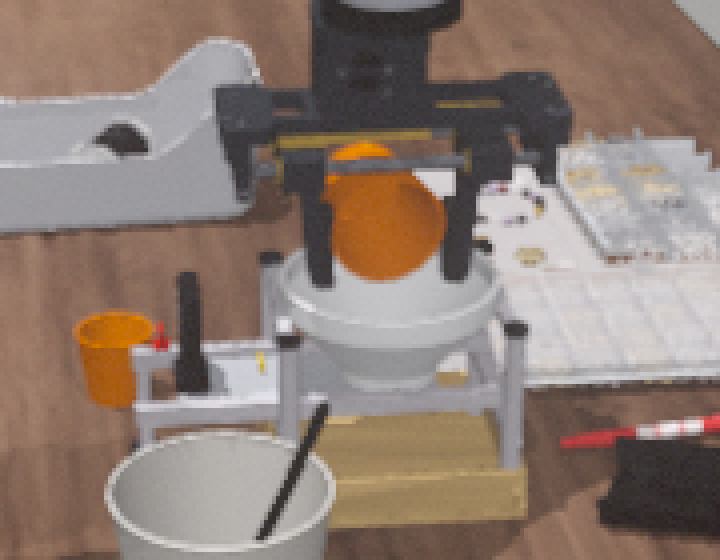

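The mouth is empty in this view (385,215), and no beads show on the rim or the table. Now I'll lift clear, carry the cup back to its place at a safe height and loosen the grip so it can swing upright.

```bash
python3 -m pendant '[{"claw":0.5,"dx":0,"dy":0,"dz":30,"twist":0},{"claw":0.5,"dx":0,"dy":10,"dz":70,"twist":0},{"claw":0.5,"dx":-20,"dy":45,"dz":80,"twist":0},{"claw":0.5,"dx":-48,"dy":85,"dz":80,"twist":0},{"claw":0.5,"dx":-76,"dy":125,"dz":80,"twist":0},{"claw":0.5,"dx":-104,"dy":165,"dz":70,"twist":0},{"claw":0.5,"dx":-130,"dy":200,"dz":40,"twist":0},{"claw":0.5,"dx":-154,"dy":217,"dz":0,"twist":0}]';python3 -m pendant '[{"claw":0.5,"dx":0,"dy":0,"dz":-30,"twist":0},{"claw":0.5,"dx":0,"dy":0,"dz":-30,"twist":0},{"claw":0.5,"dx":0,"dy":0,"dz":-30,"twist":0},{"claw":0.5,"dx":0,"dy":0,"dz":-20,"twist":0},{"claw":0.5,"dx":0,"dy":0,"dz":-30,"twist":0}]' 3; python3 tilt.py
python3 - <<'E'
from h import *
s,a,d=snap('top'); w=cloud('top',d); hsv=cv2.cvtColor(a,cv2.COLOR_BGR2HSV)
c=a[190:225,258:298]; cv2.imwrite('pics/fun_raw.png',c)
h=hsv[180:228,250:304]; m=((h[...,1]>110)&(h[...,2]>60)).astype(np.uint8)
n,l,st,ce=cv2.connectedComponentsWithStats(m)
for i in range(1,n): print(st[i],ce[i]+[250,180],np.median(h[l==i],0))
for k in ('bead1','bead2','bead3'): print(k,[(round(o['confidence'],2),np.round(np.array(o['box'])*[640,480,640,480]).tolist()) for o in nets.spot_in('top',k)])
E
```

```text
clock: 10.1
tool_pos: [0.529, 0.3395, 0.1221]
eef_rot: [0.722, 0.692, 0.004, -0.002]
contact_force: [-0.2, 0.2, -1.0]
opening: 0.702
finger_force: 14.5
clock: 10.6
tool_pos: [0.5334, 0.3349, 0.0948]
eef_rot: [0.724, 0.69, 0.005, 0.0]
contact_force: [0.2, -0.0, 0.5]
opening: 0.708
finger_force: 2.9
tool [0.5334 0.3349 0.0948] 10.6
y off -30  topz 109.2 xtop 549.2 xrange 520.8 551.5
y off -20  topz 117.6 xtop 563.1 xrange 507.5 564.7
y off -10  topz 126.9 xtop 504.9 xrange 504.6 566.6
y off 0  topz 139.0 xtop 506.6 xrange 501.5 566.8
y off 10  topz 143.3 xtop 515.4 xrange 502.1 564.2
y off 20  topz 145.1 xtop 523.9 xrange 504.6 559.7
y off 30  topz 133.5 xtop 484.7 xrange 484.7 555.1
y off 40  topz 109.7 xtop 473.9 xrange 472.9 549.5
[28 17  6  6 26] [280.84615385 199.38461538] [ 23. 138. 215.]
[22 18  5  5 16] [274.3125 199.8125] [101. 114. 195.]
[17 23  6  5 23] [269.73913043 204.95652174] [ 23. 137. 221.]
[33 26  6  6 26] [285.42307692 208.19230769] [ 70.  170.5 169.5]
[20 31  5  5 13] [272.         212.69230769] [101. 114. 192.]
[26 31  5  5 22] [278.09090909 213.09090909] [ 70.  169.5 168. ]
bead1 []
bead2 []
bead3 []
```

All six beads are in the funnel (two blue, two green, two brass), and gravity has swung the cup back to about 33°. I'll lower it and drag it lightly toward +y on the table to right it.

```bash
python3 -m pendant '[{"claw":0.5,"dx":0,"dy":-10,"dz":-20,"twist":0},{"claw":0.5,"dx":0,"dy":-20,"dz":-45,"twist":0},{"claw":0.5,"dx":0,"dy":-20,"dz":-58,"twist":0},{"claw":0.5,"dx":0,"dy":-16,"dz":-62,"twist":0},{"claw":0.5,"dx":0,"dy":-8,"dz":-64,"twist":0},{"claw":0.5,"dx":0,"dy":0,"dz":-65,"twist":0},{"claw":0.5,"dx":0,"dy":8,"dz":-66,"twist":0},{"claw":0.5,"dx":0,"dy":8,"dz":-66,"twist":0}]' 3; python3 tilt.py
```

```text
clock: 11.65
tool_pos: [0.5297, 0.3445, 0.0252]
eef_rot: [0.722, 0.692, 0.001, -0.001]
contact_force: [0.0, 0.9, 3.3]
opening: 0.712
finger_force: 3.1
tool [0.5297 0.3445 0.0252] 11.65
y off -30  topz 63.8 xtop 509.8 xrange 505.1 553.8
y off -20  topz 64.9 xtop 504.3 xrange 501.7 556.9
y off -10  topz 61.5 xtop 562.3 xrange 501.2 562.7
y off 0  topz 69.9 xtop 502.2 xrange 497.8 563.8
y off 10  topz 70.9 xtop 507.3 xrange 499.4 561.3
y off 20  topz 71.0 xtop 517.4 xrange 504.1 555.5
y off 30  topz 69.8 xtop 526.4 xrange 515.5 540.8
```

Nearly upright, about 6° left. I'll release it, rise and check.

```bash
python3 -m pendant '[{"claw":0.8,"dx":0,"dy":0,"dz":0,"twist":0},{"claw":0.9,"dx":0,"dy":0,"dz":0,"twist":0},{"claw":1,"dx":0,"dy":0,"dz":0,"twist":0},{"claw":1,"dx":0,"dy":0,"dz":20,"twist":0},{"claw":1,"dx":0,"dy":0,"dz":55,"twist":0},{"claw":1,"dx":0,"dy":0,"dz":95,"twist":0},{"claw":1,"dx":0,"dy":0,"dz":135,"twist":0},{"claw":1,"dx":0,"dy":0,"dz":140,"twist":0}]'; python3 - <<'E'
from h import *
s,b,d=snap('wrist'); w=cloud('wrist',d,s); z=w[...,2]
m=(z>.05)&(z<.09)&(np.hypot(w[...,0]-.53,w[...,1]-.342)<.05); P=w[m]
print(s['tool_pos'],m.sum(),P.min(0),P.max(0)); A=np.c_[P[:,:2]-P[:,:2].mean(0),np.ones(len(P))]; print(np.linalg.lstsq(A,P[:,2],rcond=None)[0])
s,a,d=snap('top'); w=cloud('top',d); z=w[...,2]
U,V=np.meshgrid(np.arange(640),np.arange(480)); hsv=cv2.cvtColor(a,cv2.COLOR_BGR2HSV)
bx=(abs(U-276)<40)&(V>235)&(V<285)
m=bx&(z>.115)&(z<.132)&(V>248); print('pull',w[m].mean(0),w[m].min(0),w[m].max(0),m.sum())
yl=bx&(abs(hsv[...,0].astype(int)-28)<7)&(hsv[...,1]>90)&(V<255); print('yellow px',np.argwhere(yl).mean(0) if yl.any() else 0,w[yl].mean(0))
for n in('pull','pointer','mark','funnel_rim'):
  for cam in('top','side'):
    if cam=='side' and n=='pull': snap('side')
    if cam=='side': pass
E
```

```text
clock: 12.5
tool_pos: [0.5325, 0.3432, 0.1698]
eef_rot: [0.723, 0.691, 0.005, 0.0]
contact_force: [1.3, 0.2, -0.8]
opening: 0.997
finger_force: 0.0
[0.53253336 0.34318532 0.16978835] 2394 [0.49152805 0.31348979 0.0500239 ] [0.55653872 0.37870312 0.06432944]
[0.00848137 0.05098055 0.05891274]
pull [0.5709028  0.11234417 0.12553449] [0.56418322 0.09274645 0.11888266] [0.57625878 0.13128207 0.13135742] 115
yellow px [240.33333333 266.        ] [0.61270097 0.13575022 0.04413498]
```

The cup stands upright (rim at 62-64 mm). Next I'll go above the paddle at (0.571, 0.112).

```bash
python3 -m pendant '[{"claw":0.38,"dx":0,"dy":-20,"dz":20,"twist":0},{"claw":0.38,"dx":8,"dy":-60,"dz":20,"twist":0},{"claw":0.38,"dx":16,"dy":-100,"dz":20,"twist":0},{"claw":0.38,"dx":24,"dy":-140,"dz":20,"twist":0},{"claw":0.38,"dx":32,"dy":-180,"dz":20,"twist":0},{"claw":0.38,"dx":40,"dy":-215,"dz":15,"twist":0},{"claw":0.38,"dx":42,"dy":-230,"dz":8,"twist":0},{"claw":0.38,"dx":42,"dy":-230,"dz":0,"twist":0}]' 30;python3 -m pendant '[{"claw":0.38,"dx":0,"dy":0,"dz":0,"twist":0},{"claw":0.38,"dx":0,"dy":0,"dz":0,"twist":0},{"claw":0.38,"dx":0,"dy":0,"dz":0,"twist":0}]'; python3 - <<'E'
from h import *
s,b,d=snap('wrist'); w=cloud('wrist',d,s); z=w[...,2]; cv2.imwrite('pics/wr_pull.png',b)
m=(z>.112)&(z<.132)&(np.hypot(w[...,0]-.571,w[...,1]-.112)<.03); P=w[m]; print(s['tool_pos'],m.sum(),P.min(0) if m.any() else 0,P.max(0) if m.any() else 0)
for n,zz in(('pull',.108),('pointer',.066),('mark',.069)):
    for o in nets.place_of('wrist',n)[:2]: u,v=np.array(o['position'])*[640,480]; print(n,round(o['confidence'],2),round(u),round(v),ray_z('wrist',u,v,zz,s).round(4))
hsv=cv2.cvtColor(b,cv2.COLOR_BGR2HSV); 
red=((hsv[...,0]<8)|(hsv[...,0]>172))&(hsv[...,1]>150)&(np.hypot(w[...,0]-.557,w[...,1]-.148)<.03)
for lo,hi in((.06,.074),(.074,.09)):
    q=w[red&(z>lo)&(z<hi)]; print('red',lo,len(q),q.mean(0) if len(q) else 0,q.min(0) if len(q) else 0,q.max(0) if len(q) else 0)
yl=(abs(hsv[...,0].astype(int)-28)<7)&(hsv[...,1]>120)&(np.hypot(w[...,0]-.611,w[...,1]-.133)<.03)&(z>.05); q=w[yl]; print('yel',len(q),q.mean(0) if len(q) else 0, q.std(0) if len(q) else 0)
E
```

```text
clock: 13.45
tool_pos: [0.5716, 0.1084, 0.1626]
eef_rot: [0.724, 0.689, -0.002, -0.0]
contact_force: [-0.7, 0.2, -0.6]
opening: 0.379
finger_force: 0.0
clock: 13.75
tool_pos: [0.5718, 0.114, 0.1648]
eef_rot: [0.722, 0.692, 0.001, -0.0]
contact_force: [0.0, -0.6, 1.3]
opening: 0.383
finger_force: 0.0
[0.57175351 0.11400662 0.16480358] 1873 [0.56452374 0.09325257 0.11207275] [0.57867312 0.13260384 0.12773515]
pointer 0.82 381 209 [0.614  0.1306 0.066 ]
mark 0.93 289 189 [0.5585 0.1459 0.069 ]
red 0.06 256 [0.5578484  0.15005039 0.07034219] [0.55299689 0.14224687 0.06006256] [0.56268576 0.15445726 0.0738808 ]
red 0.074 122 [0.5577375  0.14848682 0.08133665] [0.55596258 0.14243458 0.07415568] [0.55912731 0.1532648  0.08415504]
yel 642 [0.60274193 0.13378876 0.21128814] [0.00767396 0.00601208 0.07265194]
```

The paddle is centred between the fingers (x 0.5645-0.578). The pointer-to-mark distance along the dispenser's x is about 56 mm. Next I'll descend and grip.

```bash
python3 -m pendant '[{"claw":0.38,"dx":0,"dy":0,"dz":-25,"twist":0},{"claw":0.38,"dx":0,"dy":0,"dz":-50,"twist":0},{"claw":0.38,"dx":0,"dy":0,"dz":-71,"twist":0},{"claw":0.38,"dx":0,"dy":0,"dz":-71,"twist":0},{"claw":0.38,"dx":0,"dy":0,"dz":-71,"twist":0},{"claw":0,"dx":0,"dy":0,"dz":-71,"twist":0},{"claw":0,"dx":0,"dy":0,"dz":-71,"twist":0},{"claw":0,"dx":0,"dy":0,"dz":-71,"twist":0}]' 40; python3 -m pendant '[{"claw":0,"dx":0,"dy":0,"dz":0,"twist":0},{"claw":0,"dx":0,"dy":0,"dz":0,"twist":0},{"claw":0,"dx":0,"dy":0,"dz":0,"twist":0}]'
```

```text
clock: 14.75
tool_pos: [0.5705, 0.1116, 0.0944]
eef_rot: [0.723, 0.691, -0.001, -0.001]
contact_force: [-7.3, 0.8, 8.1]
opening: 0.135
finger_force: 26.7
clock: 15.05
tool_pos: [0.5705, 0.1116, 0.0944]
eef_rot: [0.723, 0.691, -0.001, -0.001]
contact_force: [-4.3, 1.5, 6.4]
opening: 0.135
finger_force: 40.0
```

```bash
python3 -m pendant '[{"claw":0,"dx":-8,"dy":0,"dz":0,"twist":0},{"claw":0,"dx":-18,"dy":1,"dz":0,"twist":0},{"claw":0,"dx":-28,"dy":1,"dz":0,"twist":0},{"claw":0,"dx":-38,"dy":2,"dz":0,"twist":0},{"claw":0,"dx":-48,"dy":2,"dz":0,"twist":0},{"claw":0,"dx":-54,"dy":2,"dz":0,"twist":0},{"claw":0,"dx":-54,"dy":2,"dz":0,"twist":0},{"claw":0,"dx":-54,"dy":2,"dz":0,"twist":0}]'; cat > gate.py <<'E'
from h import *
F=np.array([.683,.1075]); yaw=-.045; e=np.array([np.cos(yaw),np.sin(yaw)])
ims=[]
for cam in('top','side','wrist'):
    s,b,d=snap(cam); w=cloud(cam,d,s); z=w[...,2]; hsv=cv2.cvtColor(b,cv2.COLOR_BGR2HSV)
    for n,zz in(('pointer',.066),('mark',.069)):
        for o in nets.place_of(cam,n)[:1]:
            u,v=np.array(o['position'])*[640,480]; p=ray_z(cam,u,v,zz,s); print(cam,n,round(o['confidence'],2),round(u,1),round(v,1),p.round(4),"x'=%.1f"%((p[:2]-F)@e*1e3))
    near=(abs(w[...,0]-.557)<.025)&(w[...,1]>.115)&(w[...,1]<.16)&(z>.055)
    for nm,m,zz in(('yel',near&(abs(hsv[...,0].astype(int)-27)<7)&(hsv[...,1]>110),.066),('redfin',near&((hsv[...,0]<8)|(hsv[...,0]>172))&(hsv[...,1]>140)&(z>.075),.079)):
        if m.sum()<3: print(cam,nm,m.sum()); continue
        v,u=np.argwhere(m).mean(0); p=ray_z(cam,u,v,zz,s); print(cam,nm,m.sum(),"x'=%.1f"%((p[:2]-F)@e*1e3),'depth x %.1f'%((w[m][:,:2].mean(0)-F)@e*1e3),u.round(1),v.round(1))
    ims.append((b,u,v))
print(s['clock'],s['tool_pos'],s['contact_force'])
c=[cv2.resize(ims[0][0][235:290,240:310],(420,330),interpolation=3),cv2.resize(ims[1][0][200:290,270:380],(380,330),interpolation=3)]
bot=cv2.resize(ims[2][0],(360,270)); T=np.hstack(c); B=np.zeros((270,800,3),np.uint8); B[:,:360]=bot
x,y=max(0,int(ims[2][1])-70),max(0,int(ims[2][2])-50); q=ims[2][0][y:y+100,x:x+140]; q=cv2.resize(q,(378,270)); B[:,380:758]=q
cv2.imwrite('pics/gate.png',np.vstack([T,B]))
E
python3 gate.py
```

```text
clock: 15.85
tool_pos: [0.5218, 0.1138, 0.0945]
eef_rot: [0.723, 0.691, 0.003, 0.002]
contact_force: [8.3, -0.7, -3.7]
opening: 0.132
finger_force: 40.1
top pointer 0.6 264.7 263.5 [0.5605 0.1359 0.066 ] x'=-123.6
top mark 0.49 177.1 285.2 [0.5155 0.3227 0.069 ] x'=-177.0
top yel 0
top redfin 0
side pointer 0.78 304.0 240.4 [0.5645 0.1342 0.066 ] x'=-119.5
side mark 0.54 419.5 375.3 [ 0.6974 -0.3441  0.069 ] x'=34.7
side yel 3 x'=-119.7 depth x -119.8 304.0 241.0
side redfin 5 x'=-127.7 depth x -127.8 300.0 233.0
wrist pointer 0.76 404.9 241.9 [0.5646 0.1337 0.066 ] x'=-119.5
wrist mark 0.72 389.8 215.2 [0.5571 0.1474 0.069 ] x'=-127.6
wrist yel 1405 x'=-111.2 depth x -139.0 408.2 410.2
wrist redfin 262 x'=-127.4 depth x -127.9 394.8 219.4
16.15 [0.52199025 0.11374649 0.09449749] [ 7.67216026  0.20557848 -3.64204191]
```

The gate is out about 48.5 mm and all three cameras put the mark about 8 mm further. I'll add 9 mm to allow for the arm's give under the spring.

```bash
python3 -m pendant '[{"claw":0,"dx":-5,"dy":0,"dz":0,"twist":0},{"claw":0,"dx":-9,"dy":0,"dz":0,"twist":0},{"claw":0,"dx":-9,"dy":0,"dz":0,"twist":0},{"claw":0,"dx":-9,"dy":0,"dz":0,"twist":0},{"claw":0,"dx":-9,"dy":0,"dz":0,"twist":0},{"claw":0,"dx":-9,"dy":0,"dz":0,"twist":0}]'; python3 gate.py
```

```text
clock: 16.9
tool_pos: [0.5135, 0.1141, 0.0945]
eef_rot: [0.723, 0.691, 0.004, 0.002]
contact_force: [9.7, 0.1, -4.3]
opening: 0.132
finger_force: 40.1
top pointer 0.44 262.2 268.8 [0.5492 0.1412 0.066 ] x'=-135.1
top mark 0.39 445.7 191.5 [ 0.7121 -0.2538  0.069 ] x'=45.4
top yel 0
top redfin 0
side pointer 0.55 298.2 240.7 [0.5511 0.1347 0.066 ] x'=-133.0
side yel 4 x'=-129.0 depth x -129.0 300.0 241.5
side redfin 5 x'=-127.7 depth x -127.8 300.0 233.0
wrist pointer 0.63 406.7 242.0 [0.5569 0.134  0.066 ] x'=-127.2
wrist mark 0.78 413.0 214.3 [0.5586 0.1477 0.069 ] x'=-126.1
wrist yel 643 x'=-104.6 depth x -136.8 439.4 389.3
wrist redfin 284 x'=-127.5 depth x -128.0 415.3 219.5
17.2 [0.513474   0.11411532 0.09448368] [ 9.24935197  0.07478431 -4.33066812]
```

```bash
python3 - <<'E'
from h import *
F=np.array([.683,.1075]); yaw=-.045; e=np.array([np.cos(yaw),np.sin(yaw)])
s,b,d=snap('wrist'); hsv=cv2.cvtColor(b,cv2.COLOR_BGR2HSV)
U,V=np.meshgrid(np.arange(640),np.arange(480))
m=(abs(U-410)<30)&(abs(V-242)<20)&(abs(hsv[...,0].astype(int)-27)<8)&(hsv[...,1]>110)
v,u=np.argwhere(m).mean(0); p=ray_z('wrist',u,v,.066,s); print('yel',m.sum(),u,v,p,"x' %.1f"%((p[:2]-F)@e*1e3))
m=(abs(U-415)<30)&(abs(V-218)<20)&((hsv[...,0]<8)|(hsv[...,0]>172))&(hsv[...,1]>140)
w=cloud('wrist',d,s); m2=m&(w[...,2]>.076); q=w[m2]; xs=(q[:,:2]-F)@e*1e3; print('fin x range',np.percentile(xs,[3,50,97]).round(1))
st,a,dt=snap('side'); t,tp,dtp=snap('top')
h=cv2.cvtColor(tp,cv2.COLOR_BGR2HSV)[180:235,245:310]; mm=((h[...,1]>110)&(h[...,2]>60)).astype(np.uint8); n,l,ss,ce=cv2.connectedComponentsWithStats(mm)
for i in range(1,n):
    if ss[i][4]>4: print('top blob',ss[i],np.median(h[l==i],0))
T=np.hstack([cv2.resize(b[180:280,340:480],(420,300),interpolation=3),cv2.resize(tp[180:280,235:335],(380,300),interpolation=3)])
B=cv2.resize(a[185:295,265:415],(400,293),interpolation=3); Z=np.zeros((293,800,3),np.uint8); Z[:,:400]=B; Z[:,410:]=cv2.resize(b,(390,293))
cv2.imwrite('pics/final.png',np.vstack([T,Z]))
E
```

```text
yel 201 404.7910447761194 244.96517412935324 [0.55603938 0.13258471 0.066     ] x' -128.0
fin x range [-129.1 -128.2 -126.3]
top blob [25 23 19 10 84] [ 24.  138.  196.5]
top blob [28 33  6  4 15] [101. 116. 185.]
```

View pics/final.png

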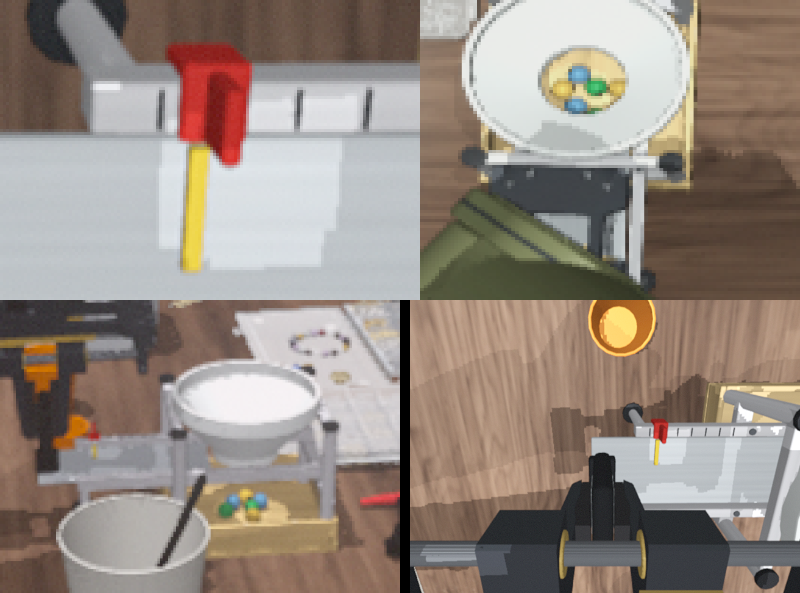

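The yellow pointer at (197,205) lines up with the foot of the red fin at (205,140) in the wrist crop: -128.0 mm against -128.2 mm. The funnel is empty, the beads lie in the tray (245,505), and the cup was left standing upright. I'm still gripping the handle, so I'll hand in.

```bash
python3 -c "
from plant import r
print(r.finish_job())"
```

```text
the job is handed in; nothing more can be done
None
```

I handed the job in at about 17 s: all six beads were counted in the funnel and dropped into the tray, the empty cup stands upright on the table, and the gripper is holding the gate with the yellow pointer within about 1 mm of the red mark.

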